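# Pack the sampling kit into its caddy

## Task

Pack the sampling kit into the long white caddy: stand one glass vial in each of the two small recesses, the dropper bottle in the medium recess and the smaller of the two sample jars in the large one, each upright and flat on the floor of its recess. Do not tip any of them over on the way. The battery cell and the larger jar are not part of the kit: leave them standing where they are.

Things in the scene. Friction and masses are not known exactly. Their poses are not given: they have to be found in the camera images.
- vial_1_center (a point): small round clear glass vial with a screw cap, 19 mm in diameter, 54 mm tall, standing upright on the bench among the scattered things; one of two alike. 13 to 23 g. The point is its centre, 27 mm above its underside; z is its upright axis. Belongs in one of the two small recesses, either one. 
- vial_2_center (a point): small round clear glass vial with a screw cap, 19 mm in diameter, 54 mm tall, standing upright on the bench among the scattered things; one of two alike. 13 to 23 g. The point is its centre, 27 mm above its underside; z is its upright axis. Belongs in one of the two small recesses, either one. 
- dropper_center (a point): amber dropper bottle with a narrow black rubber bulb on top, standing upright on the bench; round body 33 mm in diameter up to 70 mm above its underside, narrower above, 102 mm tall in all. 60 to 100 g. The point is its centre, 51 mm above its underside, still on the full-width body; z is its upright axis. Belongs in the medium recess.
- jar_center (a point): the smaller of two round sample jars with screw lids, standing upright on the bench: lid 54 mm in diameter (body 52 mm), 57 mm tall, 120 to 200 g, ribbed whitish lid. The lid is tight. The point is its centre, 28.5 mm above its underside; z is its upright axis. Belongs in the large recess.
- cell_center (a point): loose cylindrical battery cell standing on end, 15 mm in diameter, 50 mm tall: slimmer than the vials, opaque, with no cap. Not part of the kit, to be left where it stands. The point is its centre, 25 mm above the bench.
- wide_jar_center (a point): the larger of the two sample jars, 68 mm in diameter, 67 mm tall. Not part of the kit, to be left where it stands. The point is its centre, 33.5 mm above the bench.
- pocket_small_a (a point): a small round recess, 36 mm in diameter, for one vial; one of two alike. It is in an 86 x 86 mm light-grey block, one of four in changing order in a row, 90 mm apart, in the long white tray (100 x 372 mm, fixed). The point is the centre of its flat dark floor, 11 mm above the bench; it is 6 mm deep, its rim 17 mm above the bench. z is up, x lies across the row, y along it.
- pocket_small_b (a point): a small round recess, 36 mm in diameter, for one vial; one of two alike. It is in an 86 x 86 mm light-grey block, one of four in changing order in a row, 90 mm apart, in the long white tray (100 x 372 mm, fixed). The point is the centre of its flat dark floor, 11 mm above the bench; it is 6 mm deep, its rim 17 mm above the bench. z is up, x lies across the row, y along it.
- pocket_medium (a point): the medium round recess, 50 mm in diameter, for the dropper bottle. It is in an 86 x 86 mm light-grey block, one of four in changing order in a row, 90 mm apart, in the long white tray (100 x 372 mm, fixed). The point is the centre of its flat dark floor, 11 mm above the bench; it is 6 mm deep, its rim 17 mm above the bench. z is up, x lies across the row, y along it.
- pocket_large (a point): the large round recess, 71 mm in diameter, for the smaller jar. It is in an 86 x 86 mm light-grey block, one of four in changing order in a row, 90 mm apart, in the long white tray (100 x 372 mm, fixed). The point is the centre of its flat dark floor, 11 mm above the bench; it is 6 mm deep, its rim 17 mm above the bench. z is up, x lies across the row, y along it.
There are look-alikes about, which are no part of the job. What is shaped like the part that bears dropper_center but yellow is not meant.

How it is judged:
By the outcome, as a careful person would: the job done as asked, in the order asked, and still so for the second after the job is handed in, with the robot touching nothing.
It also fails if it takes over 112 s, if anything falls off the work surface, if the arm or the gripper's body presses on something with over 40 N, if the wrist force passes 120 N, or if a joint passes its speed limit or range.

## Robot

A 7-joint arm with a two-finger parallel gripper is mounted at the origin on a cart in front of the work surface, level with it; the furniture and walls round the work are solid. World frame = base frame: x ahead of the robot, y to its left, z up, the work surface at z = 0. Lengths are in mm, angles in rad, forces in N, time in s.
With the tool pointing down it reaches from about 400 to 875 mm from the base axis. Payload 4.4 kg.
Tool frame: the origin (TCP) lies midway between the tips of the shut fingers; the grasp point (between the pads) lies 19 mm behind it; z points along the fingers, y is the direction in which the jaws open and shut (so a half turn about z gives the same grasp; the last joint's range is limited). The gripper opens to 85 mm and grips with 20 to 120 N. Pads are 22 mm wide; open, the fingers measure 114 mm over their backs; the gripper's body (76 mm by 85 mm) begins 54 mm behind the grasp point. The pads swing forward as they close: fully open they stand 13 mm farther back than shut.
Start: joints at [-1.325, 0.628, 0.038, 1.517, -0.027, 0.996, -0.02], TCP at [199.378, 618.681, 231.313] pointing down, gripper open.
Joint ranges: [-3.06, 3.06], [-0.37, 2.12], [-1.25, 1.32], [0.18, 2.47], [-1.1, 4.24], [0.23, 1.98], [-2.94, 2.94]. Speed limits (rad/s): [2.57, 2.57, 3.14, 3.14, 3.14, 3.14, 3.14].

## Interface

Orientations are given as a unit quaternion [w, x, y, z].
In Python, from workcell import telemetry, camera, sign_off gives the robot as it stands. The module is installed in compiled form; this text tells all that it offers.
- The arm moves only by the tool send_rows, never from a script. Its arguments are lists of equal length, an entry for each row: "jaw": the gripper command: -1 is shut, 1 is fully open, values between are in proportion; "travel": the shift along the tool's x, y, z in mm, a list of three; "turn": the turn about the tool's z in rad. A call has 1 to 12 rows; each row is the pose to reach, as a shift and turn from the pose commanded when the call began, along the tool's axes at that moment; what a row does not reach only later rows make up. A row lasts 1/12 s, in which the tool goes at most 41.7 mm and 7.16 degrees, less where a joint would pass 70% of its speed; a pose out of reach is approached as far as the arm can. A call with a gripper value outside its range is refused whole. The fingers move at their own pace and stop on an object; "newtons" is the grip in N (left out, the last holds). Time passes only in rows, so rows that repeat a pose let the fingers close. It gives the time, the measured TCP pose, the force and the opening at its end, in the units of the state.
- telemetry.get_obs(): the state, without advancing time (a new reading comes with each control period).
- camera(name): name is "scene" or "side" or "wrist"; returns a dict with "img" (384x512x3 uint8, blue, green, red), "fx", "fy", "cx", "cy" (pixels), "rvec" (rotation vector, rad) and "tvec" (3), from world to camera coordinates, as OpenCV has them. Camera axes: x right, y down, z forward; pixel columns grow to the right and rows downward; lengths in mm; the calibration is good to about 2 mm. The wrist camera is an equidistant fisheye: a pixel r from the principal point sees the ray r / f radians off the axis. A picture is of the moment at which its call begins. There is no depth.
- sign_off(): hands the job in, once; it reports no verdict.
The state is a dict: "time": time; "joint_pos": joint angles; "dq": joint speeds; "joint_efforts": joint torques, N m; "tcp_pos": TCP position; "ee_rot": TCP orientation; "ft_force": force on the tool from outside, world axes, zero at the start; "ft_torque": the same for the moment, N m; "finger_gap": finger opening in mm.
Only numpy, scipy, OpenCV 4.12 (cv2) and the standard library are available. Lean on these libraries where they do the work, as an engineer would, in place of code of your own. Each camera call takes 0.05 s, during which the arm holds its last target.

## Working session

There is one attempt and no reset: what is moved stays moved. The work goes in short steps, Python scripts to look and compute and a tool call to move; the robot and the scene stay as the last step left them, time stands still between calls to the robot, and variables do not carry over. Pictures are saved under pics/ and viewed, and the job is handed in when it is done.

Besides the shell and the picture viewer there is one more tool, called after "Emit:" by a JSON object that holds its "op" and its "data", one argument or row to a line. send_rows: Moves the arm, as the interface text tells. Its arguments: {"type":"object","properties":{"jaw":{"type":"array"},"travel":{"type":"array"},"turn":{"type":"array"},"newtons":{"type":"number"}},"required":["jaw","travel","turn"]}

```bash
mkdir -p pics; ls
cat > h.py <<'E'
import numpy as np, cv2
from workcell import telemetry, camera, sign_off
def snap(n,tag):
    c=camera(n); cv2.imwrite(f'pics/{tag}.png',c['img']); np.save(f'pics/{tag}.npy',c,allow_pickle=True); return c
def load(tag): return np.load(f'pics/{tag}.npy',allow_pickle=True).item()
def ray(c,u,v,fish=False):
    R,_=cv2.Rodrigues(np.array(c['rvec'],float).reshape(3,1)); t=np.array(c['tvec'],float).reshape(3)
    x=(u-c['cx'])/c['fx']; y=(v-c['cy'])/c['fy']
    if fish:
        r=np.hypot(x,y); s=np.sin(r)/r if r>1e-9 else 1; d=np.array([x*s,y*s,np.cos(r)])
    else: d=np.array([x,y,1.])
    return -R.T@t, R.T@d
def onplane(c,u,v,z,fish=False):
    o,d=ray(c,u,v,fish); return o+d*(z-o[2])/d[2]
def proj(c,p,fish=False):
    R,_=cv2.Rodrigues(np.array(c['rvec'],float).reshape(3,1)); q=R@np.array(p,float)+np.array(c['tvec'],float).reshape(3)
    if fish:
        th=np.arctan2(np.hypot(q[0],q[1]),q[2]); k=th/np.hypot(q[0],q[1]); return np.array([c['cx']+c['fx']*q[0]*k,c['cy']+c['fy']*q[1]*k])
    return np.array([c['cx']+c['fx']*q[0]/q[2],c['cy']+c['fy']*q[1]/q[2]])
E
python3 - <<'E'
from h import *
for n in ['scene','side','wrist']:
    c=snap(n,n+'0'); o,d=ray(c,c['cx'],c['cy']); print(n,c['fx'],c['cx'],c['cy'],o.round(),d.round(2))
print(telemetry.get_obs())
E
```

```text
pics
scene 411.8336792441509 256.09099290052876 189.49011927892064 [-387. -610.  570.] [ 0.76  0.5  -0.42]
side 435.644475609054 261.67912439128776 195.44912255770936 [  -11. -1064.   973.] [ 0.37  0.71 -0.6 ]
wrist 297.3186396354542 256.62553645043397 189.41149438616966 [129. 641. 373.] [ 0.27 -0.09 -0.96]
{'time': 0.15, 'joint_pos': array([-1.32484632,  0.62913505,  0.03842336,  1.5181293 , -0.02701373,
        0.99625913, -0.02001116]), 'dq': array([ 0.00084558, -0.00234355,  0.00014206, -0.00405236, -0.00059179,
       -0.00135468,  0.00125047]), 'joint_efforts': array([ 9.93551075e-04, -5.63800693e+01,  1.22738857e+00, -1.93652558e+01,
        1.10642929e-02,  7.35359645e-03, -5.31027467e-06]), 'tcp_pos': array([199.18158349, 618.25014913, 230.60183722]), 'ee_rot': array([-1.19760555e-04,  1.55243612e-01,  9.87875964e-01, -6.96995031e-04]), 'ft_force': array([-0.40398473,  0.18979557, -0.08485988]), 'ft_torque': array([ 0.00241068, -0.01727378,  0.05151149]), 'finger_gap': 85.4740468036737}
```

View pics/scene0.png

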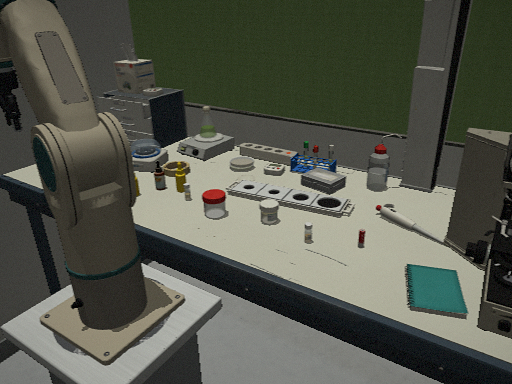

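View pics/side0.png

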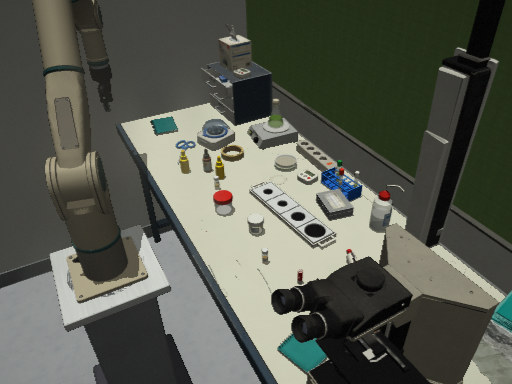

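View pics/wrist0.png

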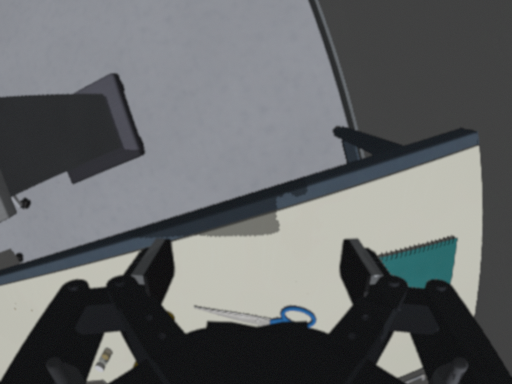

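Run:
```python
from h import *
c=load('side0')['img']; cv2.imwrite('pics/side0c.png',cv2.resize(c[130:300,150:360],None,fx=3.5,fy=3.5,interpolation=cv2.INTER_CUBIC))
c=load('scene0')['img']; cv2.imwrite('pics/scene0c.png',cv2.resize(c[135:260,120:380],None,fx=3,fy=3,interpolation=cv2.INTER_CUBIC))
```

```text
(no output)
```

View pics/side0c.png

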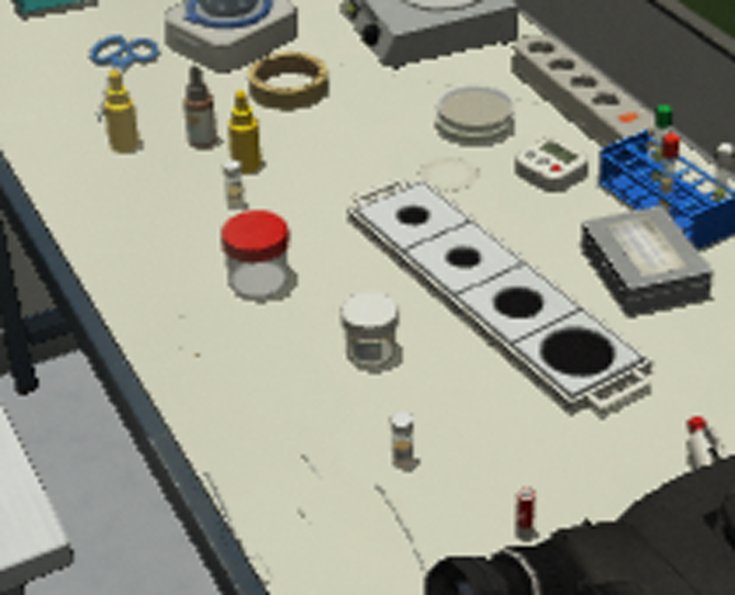

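View pics/scene0c.png

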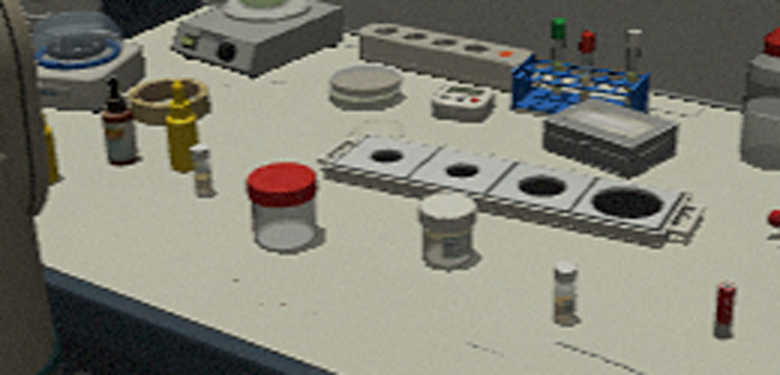

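Both views show the same layout. Side-crop pixels below; full-image pixel = crop/3.5 + (150,130).

- **Vials:** candidates are the capped glass ones at (233,185) and (402,440). The red uncapped cylinder at (525,512) is the cell. The tubes in the blue rack are also not vials.
- **Dropper:** the brown bottle with the black bulb at (200,108). The all-yellow bottles at (120,110) and (243,132) are look-alikes.
- **Jar:** the white-lidded one at (370,330). The red-lidded one at (256,255) is the larger jar.
- **Recesses:** small (413,215), small (462,257), medium (518,302), large (577,351).

The close crops confirm these choices.

Run:
```python
from h import *
s=load('side0'); c=load('scene0')
S=lambda x,y:(x/3.5+150,y/3.5+130); C=lambda x,y:(x/3+120,y/3+135)
it={'vialN top':((402,418),(566,269),54),'vialN bot':((402,463),(566,320),0),'vialF top':((233,166),(201,150),54),'vialF bot':((235,203),(205,192),0),
'drop top':((195,70),(112,82),102),'drop bot':((201,143),(121,160),0),'jar lid':((370,309),(447,206),57),'wide lid':((256,228),(282,181),67),'cell top':((526,491),(726,287),50),
'yel1 top':((115,73),None,102),'yel2 top':((239,95),(180,84),102),
'p1':((413,215),(387,156),14),'p2':((462,257),(462,171),14),'p3':((518,302),(542,186),14),'p4':((577,351),(627,202),14)}
for k,(a,b,z) in it.items():
    p=onplane(s,*S(*a),z); q=onplane(c,*C(*b),z) if b else None
    tri=None
    if b:
        o1,d1=ray(s,*S(*a)); o2,d2=ray(c,*C(*b)); d1/=np.linalg.norm(d1);d2/=np.linalg.norm(d2)
        A=np.stack([d1,-d2],1); l=np.linalg.lstsq(A,o2-o1,rcond=None)[0]; tri=((o1+d1*l[0]+o2+d2*l[1])/2).round(0)
    print(k,p.round(0),None if q is None else q.round(0),tri)
```

```text
vialN top [ 437. -216.   54.] [ 433. -222.   54.] [ 436. -219.   54.]
vialN bot [ 436. -217.    0.] [ 439. -221.    0.] [ 433. -223.    6.]
vialF top [464. 212.  54.] [459. 206.  54.] [465. 212.  52.]
vialF bot [465. 220.   0.] [468. 215.   0.] [462. 210.   5.]
drop top [478. 341. 102.] [466. 331. 102.] [482. 351.  94.]
drop bot [479. 349.   0.] [481. 350.   0.] [478. 346.   2.]
jar lid [479. -76.  57.] [476. -80.  57.] [479. -76.  56.]
wide lid [433.  82.  67.] [423.  71.  67.] [435.  83.  62.]
cell top [ 486. -338.   50.] [ 480. -344.   50.] [ 486. -340.   48.]
yel1 top [398. 380. 102.] None None
yel2 top [500. 268. 102.] [498. 264. 102.] [499. 266. 102.]
p1 [615.  87.  14.] [617.  83.  14.] [612.  81.  18.]
p2 [623.  -2.  14.] [626.  -6.  14.] [620.  -9.  18.]
p3 [635. -91.  14.] [637. -95.  14.] [632. -97.  18.]
p4 [ 644. -181.   14.] [ 647. -184.   14.] [ 641. -186.   18.]
```

```bash
cat >> h.py <<'E'
from scipy.spatial.transform import Rotation as Ro
def go(x,y,z,jawdeg=None):
    o=telemetry.get_obs(); q=o['ee_rot']; R=Ro.from_quat([q[1],q[2],q[3],q[0]]).as_matrix(); p=o['tcp_pos']
    d=np.array([x,y,z])-p; t=R.T@d
    a=np.degrees(np.arctan2(R[1,1],R[0,1])); turn=0
    if jawdeg is not None:
        turn=np.radians((a-jawdeg+90)%180-90)
    print('t',round(o['time'],2),'tcp',p.round(1),'jaw',round(a,1),'gap',round(o['finger_gap'],1),'F',o['ft_force'].round(1),'-> travel',t.round(1),'turn',round(turn,3),'dist',round(np.linalg.norm(d),0),'tilt',R[:,2].round(3))
E
python3 -c "
from h import *
go(455,212,190,6)"
```

```text
t 0.15 tcp [199.2 618.3 230.6] jaw 72.1 gap 85.5 F [-0.4  0.2 -0.1] -> travel [-368.1 -308.1   41. ] turn 1.154 dist 482.0 tilt [-0.    -0.001 -1.   ]
```

Emit:
{"op": "send_rows", "data": {
  "jaw": [1,1,1,1,1,1,1,1,1,1,1,1],
  "travel": [
    [-31,-26,4],
    [-62,-52,8],
    [-92,-77,12],
    [-123,-103,16],
    [-154,-129,20],
    [-184,-154,24],
    [-215,-180,28],
    [-246,-206,32],
    [-277,-232,36],
    [-307,-258,40],
    [-338,-283,40],
    [-368,-308,40]
  ],
  "turn": [0.1,0.2,0.3,0.4,0.5,0.6,0.7,0.8,0.9,1.0,1.1,1.154]
}}

```text
time: 1.15
tcp_pos: [455.6, 210.8, 191.0]
ee_rot: [-0.0, 0.671, 0.742, -0.0]
ft_force: [0.7, 1.5, 0.3]
finger_gap: 85.5
```

```bash
python3 -c "
from h import *
go(464,212,14,6); c=snap('wrist','w1')
print(c['fx'],c['cx']); cv2.imwrite('pics/w1b.png',cv2.resize(c['img'],(768,576)))
for n,p in dict(vF=(464,212,54),vFb=(464,212,0),yel=(500,267,102),drop=(479,348,102),p1=(613,85,17),p2=(622,-5,17)).items(): print(n,proj(c,p,True).round())"
```

```text
t 1.15 tcp [455.6 210.8 191. ] jaw 5.8 gap 85.5 F [0.7 1.5 0.3] -> travel [  0.4   8.5 177. ] turn -0.004 dist 177.0 tilt [-0. -0. -1.]
297.3186396354542 256.62553645043397
vF [265. 179.]
vFb [264. 167.]
yel [320. 131.]
drop [305.  27.]
p1 [365. 276.]
p2 [354. 326.]
```

View pics/w1b.png

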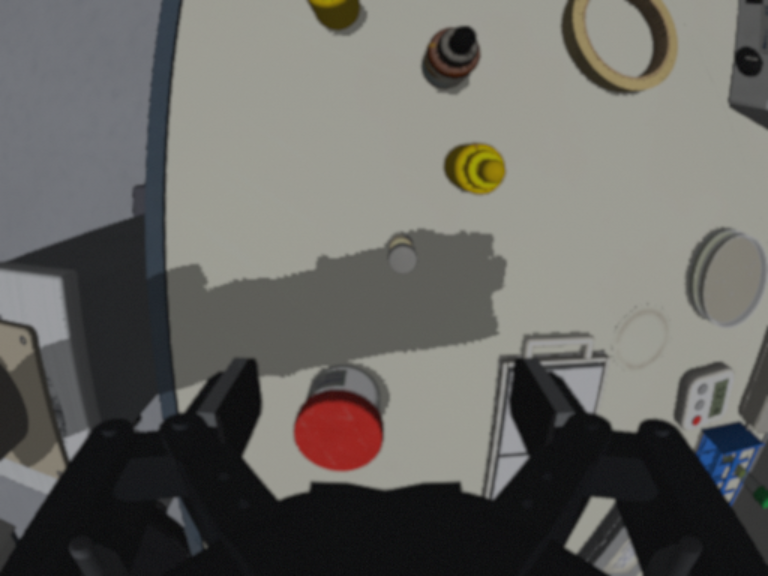

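```bash
python3 -c "
from h import *
c=load('w1')
for n,(u,v,z) in dict(vialF=(403,259,54),vialFb=(400,243,0),bulb=(463,39,102),dropshoulder=(453,54,70),yel=(491,171,102),wide=(338,431,67)).items(): print(n,onplane(c,u/1.5,v/1.5,z,True).round(1))
print(ray(c,256,189)[0])
go(467,216,14,6)"
```

```text
vialF [466.7 218.2  54. ]
vialFb [466.5 217.7   0. ]
bulb [482.  349.6 102. ]
dropshoulder [481.7 348.4  70. ]
yel [504.3 281.6 102. ]
wide [433.8  90.2  67. ]
[448.41852119 283.74956409 333.08030889]
t 1.2 tcp [461.1 202.  191.8] jaw 5.1 gap 85.6 F [ 4.7 -6.7  1. ] -> travel [ 14.5   6.3 177.8] turn -0.016 dist 178.0 tilt [ 0.005 -0.005 -1.   ]
```

Emit:
{"op": "send_rows", "data": {
  "jaw": [0.1,0.1,0.1,0.1,0.1,0.1,0.1,0.1],
  "travel": [
    [1,3,15],
    [2,6,35],
    [3,9,55],
    [3.4,11,66],
    [3.4,11.2,71],
    [3.4,11.2,71],
    [3.4,11.2,71],
    [3.4,11.2,71]
  ],
  "turn": [0,0,0,0,0,0,0,0]
}}

```text
time: 1.87
tcp_pos: [466.3, 217.5, 121.1]
ee_rot: [0.0, 0.669, 0.743, 0.001]
ft_force: [0.3, -0.5, -0.7]
finger_gap: 47.0
```

```bash
python3 -c "
from h import *
go(464,212,14,6); c=snap('wrist','w2')
cv2.imwrite('pics/w2b.png',cv2.resize(c['img'],(768,576)))
go(464,212,14,6)"
```

```text
t 1.87 tcp [466.3 217.5 121.1] jaw 6.0 gap 47.0 F [ 0.3 -0.5 -0.7] -> travel [ -5.3  -3.  107.1] turn 0.001 dist 107.0 tilt [ 0.001  0.001 -1.   ]
t 1.92 tcp [466.4 217.5 121.2] jaw 6.0 gap 47.1 F [-0.4  0.4  0.1] -> travel [ -5.3  -3.1 107.2] turn 0.0 dist 107.0 tilt [ 0.001  0.001 -1.   ]
```

View pics/w2b.png

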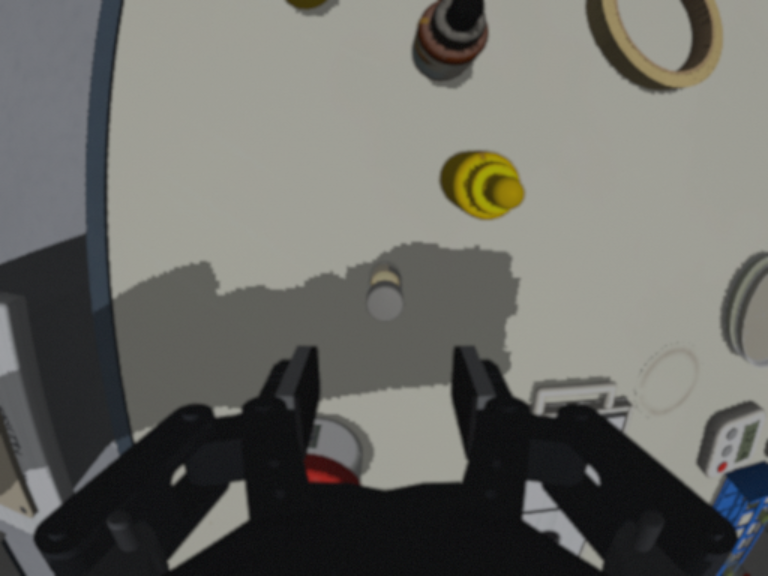

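```bash
python3 -c "
from h import *
c=load('w2')
for n,(u,v,z) in dict(vialF=(385,302,54),vialFb=(386,276,0),bulb=(466,13,102),dropshoulder=(454,32,70),yel=(507,192,102),tipL=(315,348,121),tipR=(457,348,121)).items(): print(n,onplane(c,u/1.5,v/1.5,z,True).round(1))
print(ray(c,256,189)[0])"
```

```text
vialF [466.4 218.7  54. ]
vialFb [467.3 217.    0. ]
bulb [482.2 347.  102. ]
dropshoulder [482.5 348.3  70. ]
yel [504.9 282.2 102. ]
tipL [441.1 221.8 121. ]
tipR [491.1 227.1 121. ]
[458.51077135 290.25130642 263.22117095]
```

Emit:
{"op": "send_rows", "data": {
  "newtons": 25,
  "jaw": [0.1,0.1,0.1,0.1,0.1,0.1,0.1,-1,-1,-1,-1,-1],
  "travel": [
    [0.5,0,15],
    [0.5,0,40],
    [0.5,0,65],
    [0.5,0,85],
    [0.5,0,97],
    [0.5,0,104],
    [0.5,0,107],
    [0.5,0,107],
    [0.5,0,107],
    [0.5,0,107],
    [0.5,0,107],
    [0.5,0,107]
  ],
  "turn": [0,0,0,0,0,0,0,0,0,0,0,0]
}}

```text
time: 2.92
tcp_pos: [466.6, 218.0, 14.2]
ee_rot: [0.0, 0.669, 0.743, 0.001]
ft_force: [0.6, -1.4, 6.0]
finger_gap: 18.1
```

```bash
python3 -c "
from h import *
go(466,217,80,6)"
```

```text
t 2.92 tcp [466.6 218.   14.2] jaw 6.0 gap 18.1 F [ 0.6 -1.4  6. ] -> travel [ -0.9  -0.5 -65.8] turn 0.0 dist 66.0 tilt [ 0.002  0.001 -1.   ]
```

Emit:
{"op": "send_rows", "data": {
  "jaw": [-1,-1,-1,-1,-1,-1,-1,-1,-1,-1,-1,-1],
  "travel": [
    [0,0,-10],
    [0,0,-30],
    [0,0,-55],
    [-10,8,-72],
    [-30,26,-80],
    [-55,50,-80],
    [-85,76,-80],
    [-112,100,-80],
    [-132,118,-80],
    [-143,128,-80],
    [-147,132,-80],
    [-147,132,-80]
  ],
  "turn": [0,0,0,0,0,0,0,0,0,0,0,0]
}}

```text
time: 3.92
tcp_pos: [613.2, 84.0, 93.7]
ee_rot: [0.0, 0.67, 0.743, 0.0]
ft_force: [-0.2, 0.5, 0.7]
finger_gap: 18.0
```

```bash
python3 -c "
from h import *
go(614,84,40,6); c=snap('wrist','w3'); snap('side','s3')
cv2.imwrite('pics/w3b.png',cv2.resize(c['img'],(768,576)))
go(614,84,40,6)"
```

```text
t 3.92 tcp [613.2  84.   93.7] jaw 5.9 gap 18.0 F [-0.2  0.5  0.7] -> travel [-0.   0.8 53.7] turn -0.002 dist 54.0 tilt [ 0.001 -0.001 -1.   ]
t 4.02 tcp [611.2  86.7  93.3] jaw 6.1 gap 18.2 F [-0.2  0.2 -1.3] -> travel [-3.1  2.5 53.3] turn 0.001 dist 53.0 tilt [-0.002  0.001 -1.   ]
```

View pics/w3b.png

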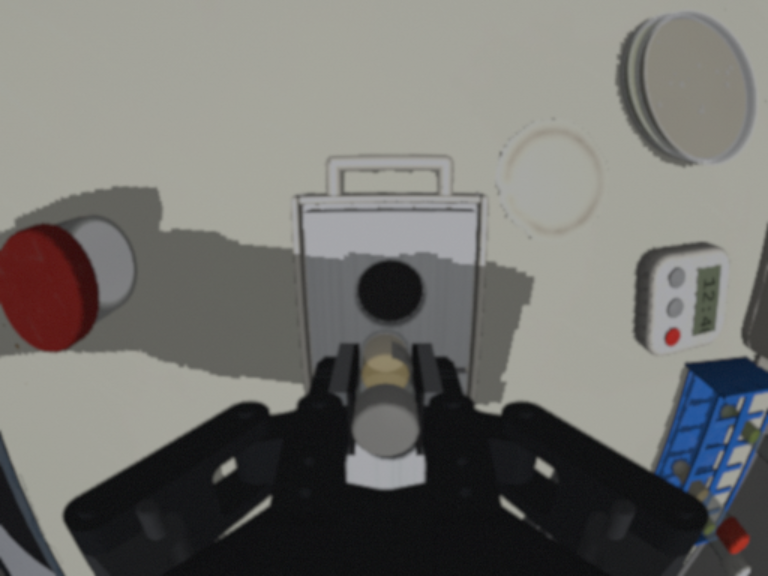

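View pics/s3.png

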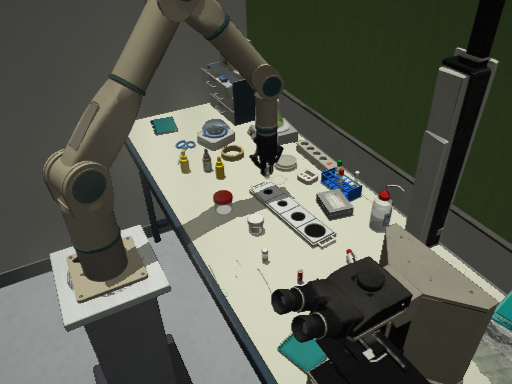

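```bash
python3 -c "
from h import *
c=load('w3'); g=cv2.cvtColor(c['img'],cv2.COLOR_BGR2GRAY)
m=(g<60).astype(np.uint8); n,l,s,ce=cv2.connectedComponentsWithStats(m)
for i in range(1,n):
    if 200<s[i][4]<4000: print(s[i],ce[i])
cnts,_=cv2.findContours(m,cv2.RETR_LIST,cv2.CHAIN_APPROX_NONE)
for k in cnts:
    mm=cv2.moments(k)
    if mm['m00']>800:
        x,y=mm['m10']/mm['m00'],mm['m01']/mm['m00']
        if 220<x<300 and 170<y<220:
            P=np.array([onplane(c,*p[0],17,True)[:2] for p in k]); print(len(k),P.min(0),P.max(0),(P.min(0)+P.max(0))/2)
            P=np.array([onplane(c,*p[0],11,True)[:2] for p in k]); print(P.min(0),P.max(0),(P.min(0)+P.max(0))/2)
print(onplane(c,384/1.5,424/1.5,93.7+40,True))
s=load('s3');S=load('side0')
"
```

```text
[424 169   9  59 242] [426.88842975 196.87603306]
[ 238  174   44   42 1452] [259.72245179 194.16460055]
[ 457  290   55   94 2051] [494.19307655 350.71331058]
[  0 308  35  72 770] [ 11.55584416 347.10649351]
123 [598.48427498  70.39199349] [632.01349809 104.31813908] [615.24888653  87.35506628]
[598.28926528  68.01767392] [632.73821895 102.87443793] [615.51374212  85.44605593]
[612.71395197  86.58561798 133.7       ]
```

Emit:
{"op": "send_rows", "data": {
  "jaw": [-1,-1,-1,-1,-1,-1,-1,-1,-1,-1,0,0],
  "travel": [
    [0.3,1,5],
    [0.3,2,20],
    [0.3,2,36],
    [0.3,2,50],
    [0.3,2,59],
    [0.3,2,64],
    [0.3,2,67],
    [0.3,2,68.5],
    [0.3,2,68.5],
    [0.3,2,68.5],
    [0.3,2,68.5],
    [0.3,2,68.5]
  ],
  "turn": [0,0,0,0,0,0,0,0,0,0,0,0]
}}

```text
time: 5.02
tcp_pos: [614.9, 85.9, 25.2]
ee_rot: [0.0, 0.669, 0.743, 0.0]
ft_force: [0.2, 0.6, 0.6]
finger_gap: 41.4
```

```bash
python3 -c "
from h import *
go(615,86,120,6); c=snap('wrist','w4')
cv2.imwrite('pics/w4b.png',cv2.resize(c['img'],(768,576)))
"
```

```text
t 5.02 tcp [614.9  85.9  25.2] jaw 6.0 gap 41.4 F [0.2 0.6 0.6] -> travel [  0.1   0.2 -94.8] turn 0.0 dist 95.0 tilt [ 0.001  0.    -1.   ]
```

View pics/w4b.png

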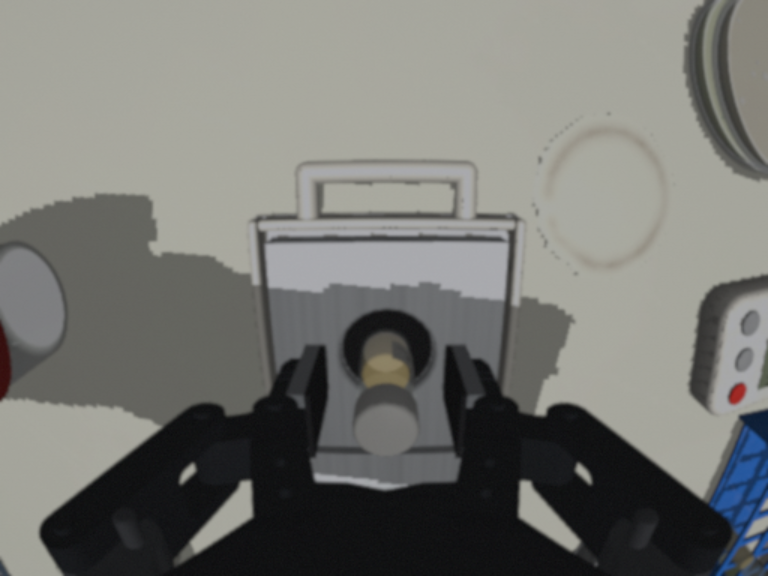

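Emit:
{"op": "send_rows", "data": {
  "jaw": [0,0,0,0,0,0,0,0,0,0,0,0],
  "travel": [
    [0,0,-10],
    [0,0,-35],
    [0,0,-65],
    [0,0,-88],
    [-10,-8,-95],
    [-30,-22,-95],
    [-55,-41,-95],
    [-83,-61,-95],
    [-111,-82,-95],
    [-139,-103,-95],
    [-167,-124,-95],
    [-195,-144,-95]
  ],
  "turn": [0,0,0,0,0,0,0,0,0,0,0,0]
}}

```text
time: 6.07
tcp_pos: [489.6, -124.8, 119.9]
ee_rot: [-0.0, 0.669, 0.743, -0.0]
ft_force: [0.8, 0.4, -0.5]
finger_gap: 42.5
```

Emit:
{"op": "send_rows", "data": {
  "jaw": [0,0,0,0,0,0,0],
  "travel": [
    [-26,-19,0],
    [-50,-37,0],
    [-68,-51,0],
    [-80,-60,0],
    [-86,-64,0],
    [-88,-66,0],
    [-88,-66,0]
  ],
  "turn": [0,0,0,0,0,0,0]
}}

```text
time: 6.65
tcp_pos: [435.0, -217.7, 119.9]
ee_rot: [-0.0, 0.669, 0.743, 0.0]
ft_force: [-0.2, 0.9, 0.0]
finger_gap: 42.9
```

```bash
python3 -c "
from h import *
snap('side','s5');go(436,-219,14,6); c=snap('wrist','w5')
cv2.imwrite('pics/w5b.png',cv2.resize(c['img'],(768,576)))
go(436,-219,14,6)"
```

```text
t 6.7 tcp [ 435.6 -216.9  119.8] jaw 6.1 gap 42.8 F [-0.5 -0.5  0.2] -> travel [ -2.2   0.2 105.8] turn 0.001 dist 106.0 tilt [ 0.     0.001 -1.   ]
t 6.75 tcp [ 435.9 -216.5  119.8] jaw 6.1 gap 42.7 F [-0.2  0.6  0.7] -> travel [ -2.6  -0.2 105.7] turn 0.002 dist 106.0 tilt [ 0.     0.001 -1.   ]
```

View pics/w5b.png

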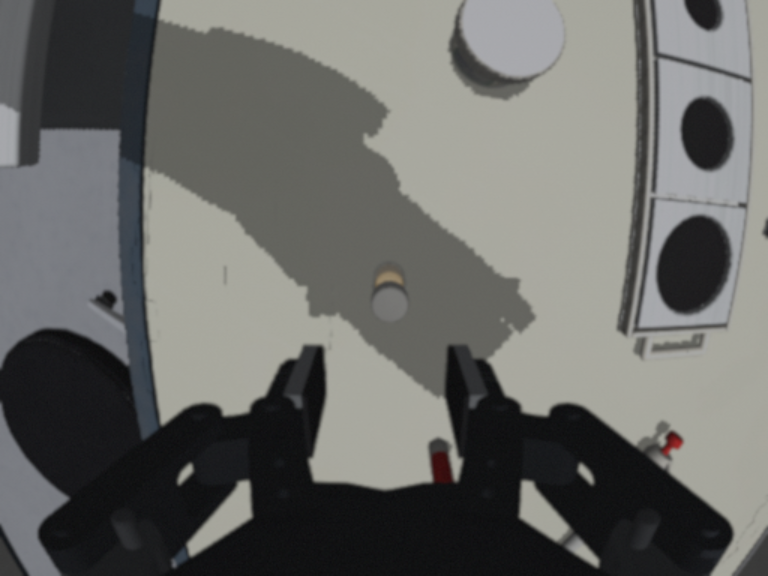

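```bash
python3 -c "
from h import *
c=load('w5')
for n,(u,v,z) in dict(vialN=(390,302,54),vialNb=(390,279,0),jar=(513,32,57),p4=(693,264,14),p3=(707,133,14)).items(): print(n,onplane(c,u/1.5,v/1.5,z,True).round(1))
go(437,-217,14,6)"
```

```text
vialN [ 438.  -214.9   54. ]
vialNb [ 439.  -218.6    0. ]
jar [480.7 -77.2  57. ]
p4 [ 643.9 -181.4   14. ]
p3 [636.1 -92.   14. ]
t 6.75 tcp [ 435.9 -216.5  119.8] jaw 6.1 gap 42.7 F [-0.2  0.6  0.7] -> travel [ -0.7   1.  105.8] turn 0.002 dist 106.0 tilt [ 0.     0.001 -1.   ]
```

Emit:
{"op": "send_rows", "data": {
  "newtons": 25,
  "jaw": [0,0,0,0,0,0,0,-1,-1,-1,-1,-1],
  "travel": [
    [0.5,1.5,15],
    [0.5,1.5,40],
    [0.5,1.5,65],
    [0.5,1.5,85],
    [0.5,1.5,97],
    [0.5,1.5,103],
    [0.5,1.5,106],
    [0.5,1.5,106],
    [0.5,1.5,106],
    [0.5,1.5,106],
    [0.5,1.5,106],
    [0.5,1.5,106]
  ],
  "turn": [0,0,0,0,0,0,0,0,0,0,0,0]
}}

```text
time: 7.75
tcp_pos: [437.2, -217.1, 14.4]
ee_rot: [0.001, 0.669, 0.743, 0.0]
ft_force: [-0.2, -0.8, 0.0]
finger_gap: 18.3
```

```bash
python3 -c "
from h import *
go(625,-4,94,6)"
```

```text
t 7.75 tcp [ 437.2 -217.1   14.4] jaw 6.0 gap 18.3 F [-0.2 -0.8  0. ] -> travel [192.2 209.2 -79.5] turn 0.0 dist 295.0 tilt [ 0.001 -0.    -1.   ]
```

Emit:
{"op": "send_rows", "data": {
  "jaw": [-1,-1,-1,-1,-1,-1,-1,-1,-1,-1,-1,-1],
  "travel": [
    [0,0,-10],
    [0,0,-30],
    [0,0,-55],
    [8,9,-72],
    [22,24,-80],
    [42,46,-80],
    [65,71,-80],
    [89,97,-80],
    [112,122,-80],
    [134,146,-80],
    [153,167,-80],
    [170,185,-80]
  ],
  "turn": [0,0,0,0,0,0,0,0,0,0,0,0]
}}

```text
time: 8.75
tcp_pos: [604.3, -26.0, 94.8]
ee_rot: [0.0, 0.668, 0.744, 0.001]
ft_force: [0.4, -0.1, -0.6]
finger_gap: 18.3
```

Emit:
{"op": "send_rows", "data": {
  "jaw": [-1,-1,-1,-1,-1,-1],
  "travel": [
    [12,13,0],
    [18,20,0],
    [21,23,0],
    [22,24,0],
    [22,24,0],
    [22,24,0]
  ],
  "turn": [0,0,0,0,0,0]
}}

```text
time: 9.25
tcp_pos: [623.6, -5.8, 93.9]
ee_rot: [-0.0, 0.67, 0.743, -0.001]
ft_force: [0.6, 0.2, 0.3]
finger_gap: 18.3
```

```bash
python3 -c "
from h import *
c=snap('wrist','w6')
cv2.imwrite('pics/w6b.png',cv2.resize(c['img'],(768,576)))
go(625,-3,25,6)
g=cv2.cvtColor(c['img'],cv2.COLOR_BGR2GRAY)
m=(g<60).astype(np.uint8)
cnts,_=cv2.findContours(m,cv2.RETR_LIST,cv2.CHAIN_APPROX_NONE)
for k in cnts:
    mm=cv2.moments(k)
    if mm['m00']>800:
        P=np.array([onplane(c,*p[0],17,True)[:2] for p in k]); print(len(k),P.min(0),P.max(0),(P.min(0)+P.max(0))/2)
"
```

```text
t 9.3 tcp [623.7  -5.8  94. ] jaw 5.9 gap 18.1 F [-0.  -0.7 -0.3] -> travel [ 2.7  1.7 69. ] turn -0.002 dist 69.0 tilt [-0.001 -0.001 -1.   ]
145 [ 608.87836866 -138.57194074] [ 662.80994216 -102.55762399] [ 635.84415541 -120.56478236]
121 [608.57699658 -18.0461674 ] [641.6744622   14.85596297] [625.12572939  -1.59510221]
2007 [ 353.78621777 -335.09500231] [951.4127766   56.66842495] [ 652.59949719 -139.21328868]
244 [365.65078605  45.77074515] [439.04522984 124.41979998] [402.34800794  85.09527256]
```

View pics/w6b.png

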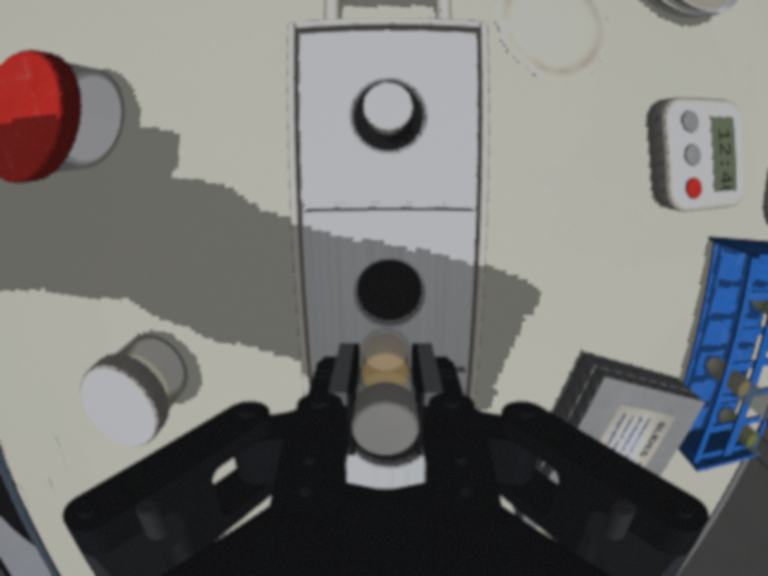

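Emit:
{"op": "send_rows", "data": {
  "jaw": [-1,-1,-1,-1,-1,-1,-1,-1,-1,-1,0,0],
  "travel": [
    [1.5,1,5],
    [3,1.6,20],
    [3,1.6,36],
    [3,1.6,50],
    [3,1.6,59],
    [3,1.6,64],
    [3,1.6,67],
    [3,1.6,68.5],
    [3,1.6,68.5],
    [3,1.6,68.5],
    [3,1.6,68.5],
    [3,1.6,68.5]
  ],
  "turn": [0,0,0,0,0,0,0,0,0,0,0,0]
}}

```text
time: 10.3
tcp_pos: [626.2, -0.9, 25.8]
ee_rot: [0.0, 0.669, 0.743, 0.0]
ft_force: [-1.0, -0.4, 0.1]
finger_gap: 41.6
```

```bash
python3 -c "
from h import *
go(482,349,150,6); c=snap('wrist','w7')
cv2.imwrite('pics/w7b.png',cv2.resize(c['img'],(768,576)))
"
```

```text
t 10.3 tcp [626.2  -0.9  25.8] jaw 6.0 gap 41.6 F [-1.  -0.4  0.1] -> travel [ 363.1 -106.6 -124.4] turn 0.0 dist 398.0 tilt [ 0.001  0.    -1.   ]
```

View pics/w7b.png

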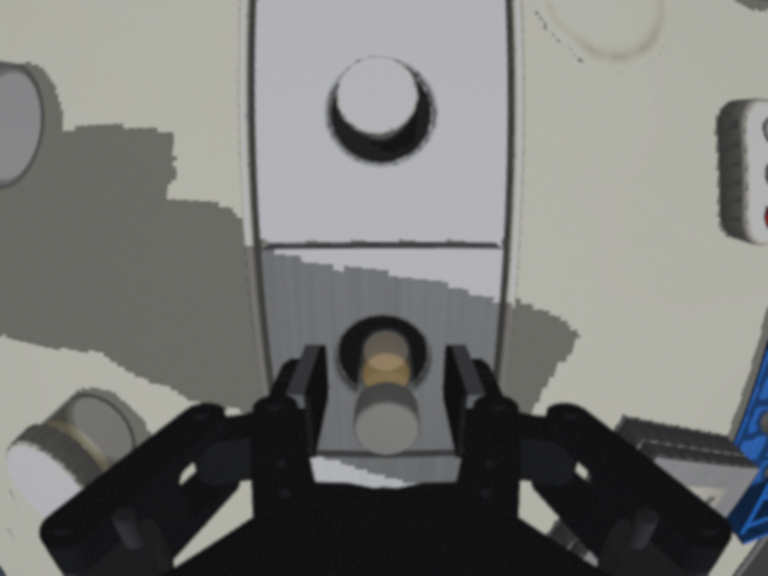

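Emit:
{"op": "send_rows", "data": {
  "jaw": [0,0,0,0,0.4,0.4,0.4,0.4,0.4,0.4,0.4,0.4],
  "travel": [
    [0,0,-10],
    [0,0,-35],
    [0,0,-65],
    [5,-2,-95],
    [20,-6,-115],
    [45,-13,-124],
    [76,-22,-124],
    [112,-33,-124],
    [150,-44,-124],
    [188,-55,-124],
    [226,-66,-124],
    [262,-77,-124]
  ],
  "turn": [0,0,0,0,0,0,0,0,0,0,0,0]
}}

```text
time: 11.35
tcp_pos: [520.8, 253.7, 150.3]
ee_rot: [-0.0, 0.669, 0.743, 0.001]
ft_force: [0.4, 0.2, -0.4]
finger_gap: 59.6
```

Emit:
{"op": "send_rows", "data": {
  "jaw": [0.4,0.4,0.4,0.4,0.4,0.4,0.4,0.4],
  "travel": [
    [32,-9,0],
    [59,-17,0],
    [79,-23,0],
    [92,-27,0],
    [98,-29,0],
    [100,-30,0],
    [100,-30,0],
    [100,-30,0]
  ],
  "turn": [0,0,0,0,0,0,0,0]
}}

```text
time: 12.02
tcp_pos: [482.4, 345.9, 149.5]
ee_rot: [0.001, 0.67, 0.742, -0.0]
ft_force: [0.2, -0.8, -0.7]
finger_gap: 59.9
```

```bash
python3 -c "
from h import *
c=snap('wrist','w8')
cv2.imwrite('pics/w8b.png',cv2.resize(c['img'],(768,576)))
go(482,348,36,6)
for p in [(482,348,102),(482,348,70),(482,348,0)]: print(1.5*proj(c,p,True))"
```

```text
t 12.07 tcp [482.5 345.9 149.5] jaw 5.9 gap 59.8 F [ 0.3 -0.1 -0.3] -> travel [  2.3  -0.3 113.5] turn -0.003 dist 113.0 tilt [ 0.    -0.001 -1.   ]
[384.17419189 314.0749929 ]
[384.23153191 292.45904271]
[384.31816211 260.54035462]
```

View pics/w8b.png

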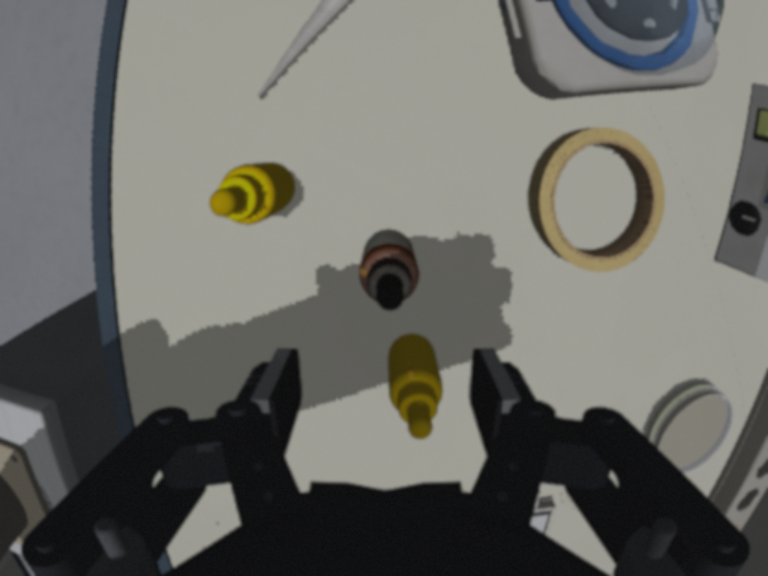

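```bash
python3 -c "
from h import *
c=load('w8')
cv2.imwrite('pics/w8c.png',cv2.resize(c['img'][140:320,200:330],None,fx=4,fy=3.3*4/3.3))
for n,(u,v,z) in dict(bulb=(389,291,102),sh=(389,276,70),base=(389,246,0),yelb=(421,426,102)).items(): print(n,onplane(c,u/1.5,v/1.5,z,True).round(1))"
```

```text
bulb [483.  359.2 102. ]
sh [483.5 357.1  70. ]
base [484.1 358.3   0. ]
yelb [507.  288.7 102. ]
```

View pics/w8c.png

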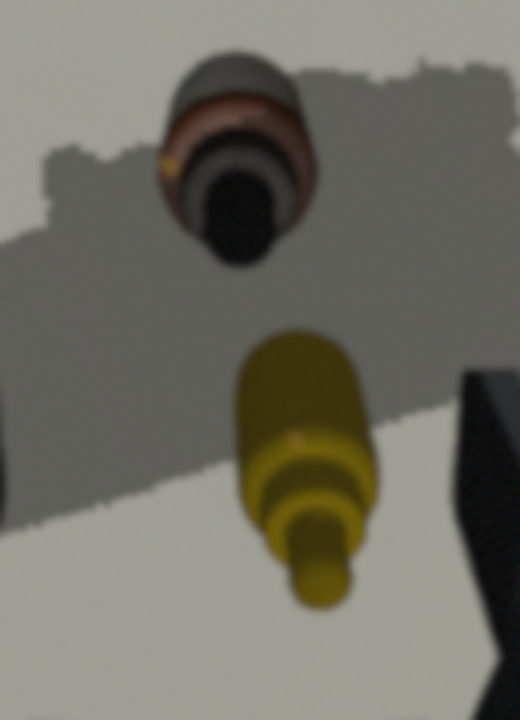

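Emit:
{"op": "send_rows", "data": {
  "jaw": [0.4,0.4,0.4,0.4,0.4,0.4],
  "travel": [
    [4,1,6],
    [8,2,14],
    [11,2,20],
    [11,2,22],
    [11,2,22],
    [11,2,22]
  ],
  "turn": [0,0,0,0,0,0]
}}

```text
time: 12.57
tcp_pos: [482.1, 358.7, 126.9]
ee_rot: [0.0, 0.669, 0.743, -0.0]
ft_force: [-0.3, -1.1, 0.0]
finger_gap: 59.7
```

```bash
python3 -c "
from h import *
c=snap('wrist','w9'); s=snap('side','s9')
cv2.imwrite('pics/w9c.png',cv2.resize(c['img'][140:340,180:340],None,fx=3.5,fy=3))
cv2.imwrite('pics/s9c.png',cv2.resize(s['img'][100:220,150:310],None,fx=5,fy=5,interpolation=cv2.INTER_CUBIC))
go(482,348,36,6)
for p in [(484,358,102),(484,358,70),(484,358,0)]:
  q=proj(c,p,True); print((q-[180,140])*[3.5,3])
  q=proj(s,p); print('side',(q-[150,100])*5)"
```

```text
t 12.67 tcp [482.5 358.9 127.4] jaw 6.0 gap 59.7 F [0.8 0.1 0.2] -> travel [-10.7  -1.6  91.4] turn 0.0 dist 92.0 tilt [ 0.  0. -1.]
[277.79330906 260.93419867]
side [277.14865364 238.788234  ]
[276.50721614 206.22068509]
side [280.95846246 273.63411071]
[274.63332767 127.79442242]
side [289.00640787 347.24350325]
```

View pics/w9c.png

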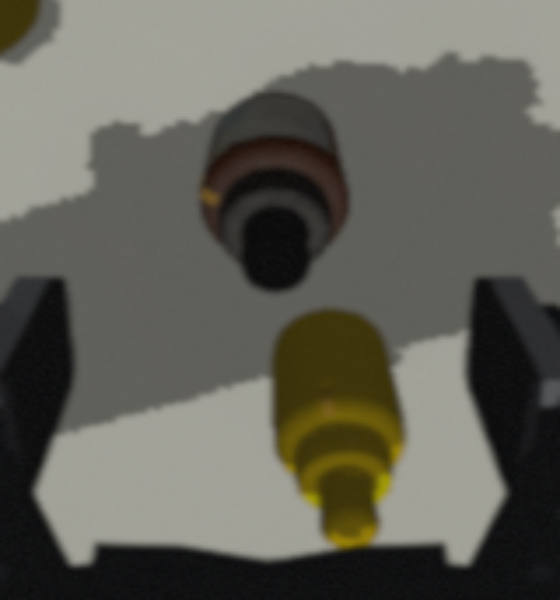

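View pics/s9c.png

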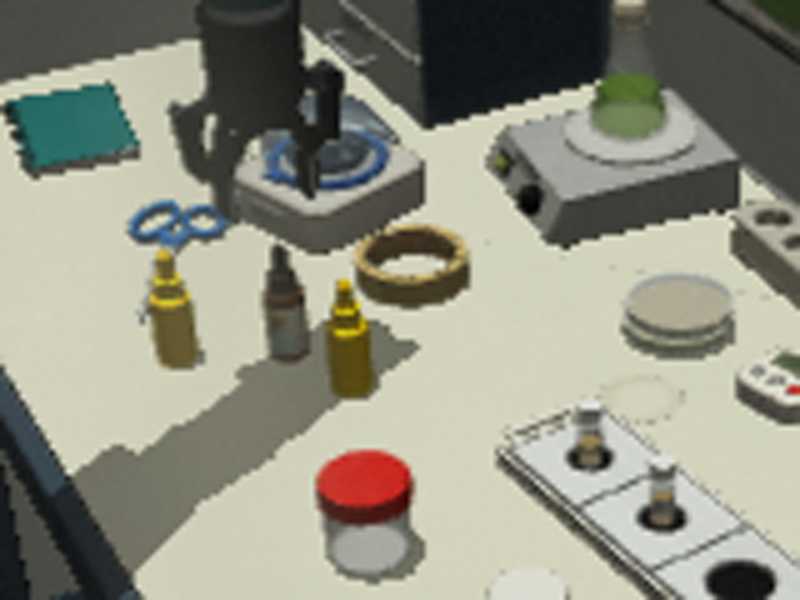

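Emit:
{"op": "send_rows", "data": {
  "newtons": 40,
  "jaw": [0.4,0.4,0.4,0.4,0.4,0.4,0.4,-1,-1,-1,-1,-1],
  "travel": [
    [-1,1,15],
    [-1,1,35],
    [-1,1,55],
    [-1,1,72],
    [-1,1,83],
    [-1,1,89],
    [-1,1,91],
    [-1,1,91],
    [-1,1,91],
    [-1,1,91],
    [-1,1,91],
    [-1,1,91]
  ],
  "turn": [0,0,0,0,0,0,0,0,0,0,0,0]
}}

```text
time: 13.67
tcp_pos: [483.9, 358.5, 37.4]
ee_rot: [0.0, 0.669, 0.743, 0.001]
ft_force: [-0.6, -0.6, 6.9]
finger_gap: 30.7
```

```bash
python3 -c "
from h import *
go(635,-92,130,6)
c=snap('wrist','w10'); cv2.imwrite('pics/w10b.png',cv2.resize(c['img'],(768,576)))"
```

```text
t 13.67 tcp [483.9 358.5  37.4] jaw 6.0 gap 30.7 F [-0.6 -0.6  6.9] -> travel [-463.8  103.2  -92.9] turn 0.0 dist 484.0 tilt [ 0.001  0.001 -1.   ]
```

View pics/w10b.png

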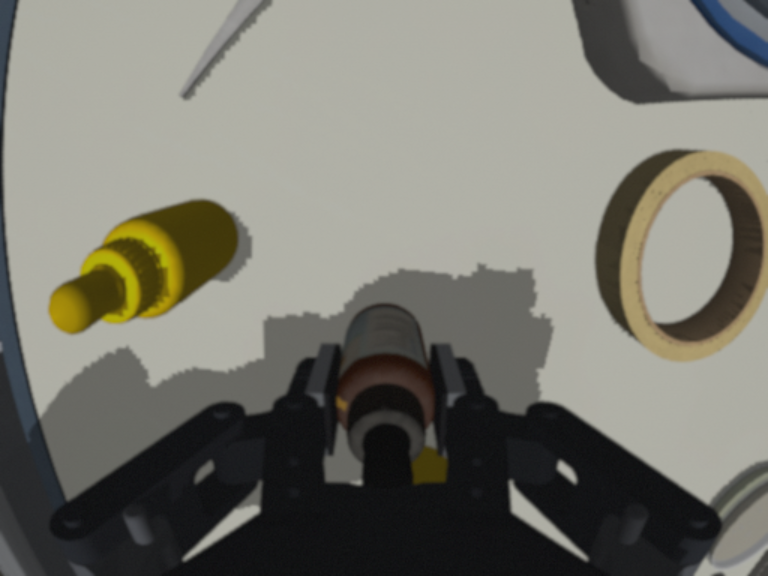

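Emit:
{"op": "send_rows", "data": {
  "jaw": [-1,-1,-1,-1,-1,-1,-1,-1,-1,-1,-1,-1],
  "travel": [
    [0,0,-6],
    [0,0,-20],
    [0,0,-40],
    [0,0,-65],
    [0,0,-90],
    [0,0,-112],
    [-5,1,-124],
    [-18,4,-128],
    [-38,8,-128],
    [-64,14,-128],
    [-95,21,-128],
    [-128,28,-128]
  ],
  "turn": [0,0,0,0,0,0,0,0,0,0,0,0]
}}

```text
time: 14.72
tcp_pos: [524.0, 231.6, 163.1]
ee_rot: [-0.0, 0.669, 0.744, -0.001]
ft_force: [0.2, 0.1, -1.3]
finger_gap: 30.7
```

Emit:
{"op": "send_rows", "data": {
  "jaw": [-1,-1,-1,-1,-1,-1,-1,-1,-1,-1,-1,-1],
  "travel": [
    [-33,7,0],
    [-66,15,0],
    [-99,22,0],
    [-132,29,0],
    [-165,37,0],
    [-198,44,0],
    [-230,51,0],
    [-260,58,0],
    [-286,64,0],
    [-307,69,0],
    [-321,72,0],
    [-329,74,0]
  ],
  "turn": [0,0,0,0,0,0,0,0,0,0,0,0]
}}

```text
time: 15.72
tcp_pos: [631.7, -89.5, 163.2]
ee_rot: [-0.0, 0.67, 0.742, -0.001]
ft_force: [0.2, 0.5, -1.2]
finger_gap: 30.9
```

```bash
python3 -c "
from h import *
go(635,-92,120,6)"
```

```text
t 15.72 tcp [631.7 -89.5 163.2] jaw 5.8 gap 30.9 F [ 0.2  0.5 -1.2] -> travel [-2.8  3.1 43.2] turn -0.003 dist 43.0 tilt [-0.002 -0.001 -1.   ]
```

Emit:
{"op": "send_rows", "data": {
  "jaw": [-1,-1,-1,-1,-1,-1,-1,-1],
  "travel": [
    [-1,1,8],
    [-2,2,24],
    [-3,3,42],
    [-3,3,58],
    [-3,3,68],
    [-3,3,70],
    [-3,3,70],
    [-3,3,70]
  ],
  "turn": [0,0,0,0,0,0,0,0]
}}

```text
time: 16.38
tcp_pos: [636.3, -87.8, 94.7]
ee_rot: [0.0, 0.669, 0.743, 0.0]
ft_force: [0.1, -0.5, -1.1]
finger_gap: 30.7
```

```bash
python3 -c "
from h import *
c=snap('wrist','w11')
cv2.imwrite('pics/w11b.png',cv2.resize(c['img'],(768,576)))
go(635,-92,48,6)
g=cv2.cvtColor(c['img'],cv2.COLOR_BGR2GRAY)
m=(g<60).astype(np.uint8)
cnts,_=cv2.findContours(m,cv2.RETR_LIST,cv2.CHAIN_APPROX_NONE)
for k in cnts:
    mm=cv2.moments(k)
    if mm['m00']>800:
        P=np.array([onplane(c,*p[0],17,True)[:2] for p in k]); print(len(k),P.min(0),P.max(0),(P.min(0)+P.max(0))/2)
"
```

```text
t 16.43 tcp [636.7 -88.1  95.2] jaw 6.0 gap 31.0 F [-0.1 -0.3 -1.6] -> travel [-3.7 -2.1 47.2] turn 0.001 dist 47.0 tilt [ 0.002 -0.    -1.   ]
1613 [ 340.66168399 -432.56587085] [994.99944012 -34.55681256] [ 667.83056205 -233.56134171]
```

View pics/w11b.png

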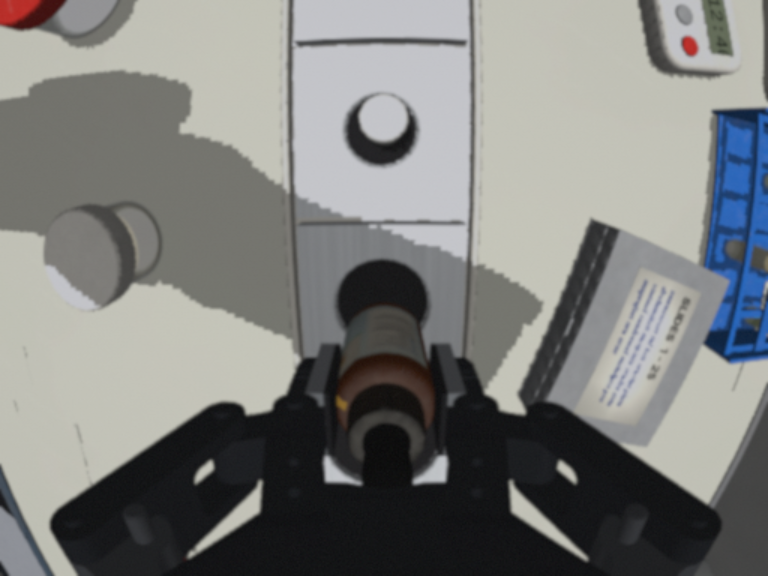

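```bash
python3 -c "
from h import *
c=load('w11')
for u,v in [(338,300),(428,300),(383,260),(380,223)]: print(onplane(c,u/1.5,v/1.5,17,True).round(1))
print('bottom of bottle far edge', onplane(c,383/1.5,306/1.5,57,True).round(1), [onplane(c,u/1.5,330/1.5,57,True).round(1) for u in (345,424)])
"
```

```text
[612.3 -91.8  17. ]
[659.  -86.8  17. ]
[633.4 -68.   17. ]
[629.9 -49.3  17. ]
bottom of bottle far edge [634.6 -78.4  57. ] [array([619.3, -91.3,  57. ]), array([653.6, -87.7,  57. ])]
```

Emit:
{"op": "send_rows", "data": {
  "jaw": [-1,-1,-1,-1,-1,-1,-1,-1,-1,-1],
  "travel": [
    [-0.5,-1,5],
    [-0.5,-1,13],
    [-0.5,-1,23],
    [-0.5,-1,32],
    [-0.5,-1,39],
    [-0.5,-1,43],
    [-0.5,-1,45.5],
    [-0.5,-1,47],
    [-0.5,-1,47],
    [-0.5,-1,47]
  ],
  "turn": [0,0,0,0,0,0,0,0,0,0]
}}

```text
time: 17.27
tcp_pos: [634.2, -89.0, 48.4]
ee_rot: [-0.001, 0.669, 0.743, -0.0]
ft_force: [-3.5, 1.0, 10.3]
finger_gap: 30.8
```

```bash
python3 -c "
from h import *
c=snap('wrist','w12')
cv2.imwrite('pics/w12b.png',cv2.resize(c['img'],(768,576)))
go(635,-92,48,6)
"
```

```text
t 17.32 tcp [634.2 -89.   48.4] jaw 6.0 gap 30.8 F [-4.2  0.8  9.8] -> travel [-3.1  0.4  0.4] turn 0.0 dist 3.0 tilt [-0.001  0.001 -1.   ]
```

View pics/w12b.png

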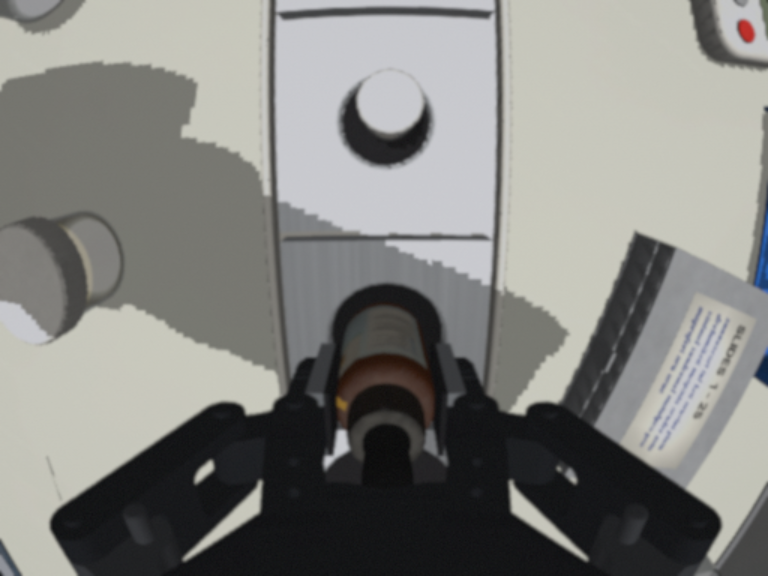

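Emit:
{"op": "send_rows", "data": {
  "jaw": [0.4,0.4,0.4,0.4,0.4,0.4,0.4,0.4,0.4,0.4,0.4,0.4],
  "travel": [
    [0,0,0],
    [0,0,0],
    [0,0,0],
    [0,0,0],
    [0,0,-10],
    [0,0,-30],
    [0,0,-55],
    [0,0,-80],
    [0,0,-97],
    [0,0,-105],
    [0,0,-105],
    [0,0,-105]
  ],
  "turn": [0,0,0,0,0,0,0,0,0,0,0,0]
}}

```text
time: 18.32
tcp_pos: [634.9, -88.8, 152.2]
ee_rot: [-0.0, 0.669, 0.743, 0.0]
ft_force: [0.1, 1.0, -1.5]
finger_gap: 59.6
```

```bash
python3 -c "
from h import *
c=snap('wrist','w13')
cv2.imwrite('pics/w13b.png',cv2.resize(c['img'],(768,576)))
go(480,-77,110,6)
"
```

```text
t 18.37 tcp [634.3 -88.7 151.4] jaw 6.0 gap 59.9 F [ 0.5 -0.5 -0.9] -> travel [  27.8 -152.1   41.6] turn 0.0 dist 160.0 tilt [-0.002  0.    -1.   ]
```

View pics/w13b.png

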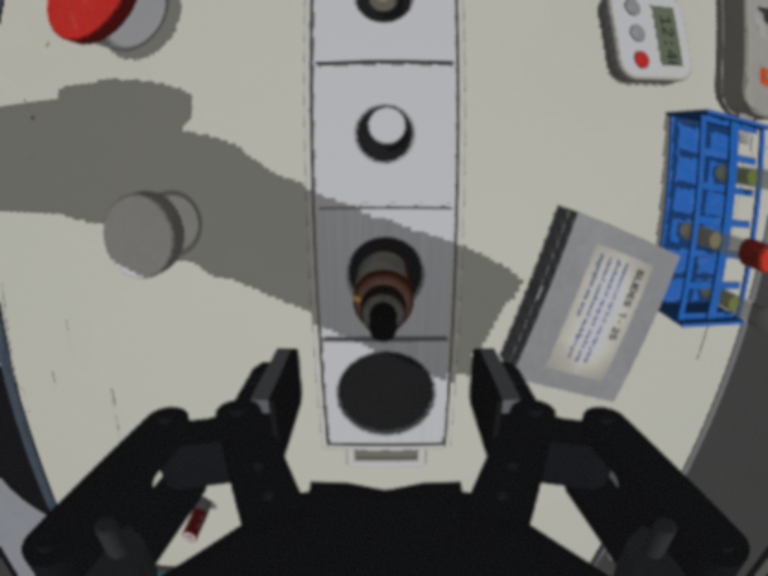

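Emit:
{"op": "send_rows", "data": {
  "jaw": [0.4,1,1,1,1,1,1,1,1,1,1,1],
  "travel": [
    [2,-8,0],
    [6,-30,0],
    [10,-58,0],
    [16,-88,5],
    [21,-115,15],
    [25,-136,25],
    [27,-147,30],
    [28,-151,32],
    [28,-152,32],
    [28,-152,32],
    [28,-152,32],
    [28,-152,32]
  ],
  "turn": [0,0,0,0,0,0,0,0,0,0,0,0]
}}

```text
time: 19.37
tcp_pos: [482.2, -77.2, 120.5]
ee_rot: [0.001, 0.669, 0.743, 0.0]
ft_force: [0.8, 0.1, -0.3]
finger_gap: 85.6
```

```bash
python3 -c "
from h import *
c=snap('wrist','w14')
cv2.imwrite('pics/w14b.png',cv2.resize(c['img'],(768,576)))
go(480,-77,14,6)
g=cv2.cvtColor(c['img'],cv2.COLOR_BGR2GRAY)
"
```

```text
t 19.42 tcp [482.  -77.2 120.5] jaw 6.0 gap 85.3 F [ 0.   0.1 -0.2] -> travel [  0.4  -2.1 106.5] turn 0.001 dist 106.0 tilt [ 0.001 -0.    -1.   ]
```

View pics/w14b.png

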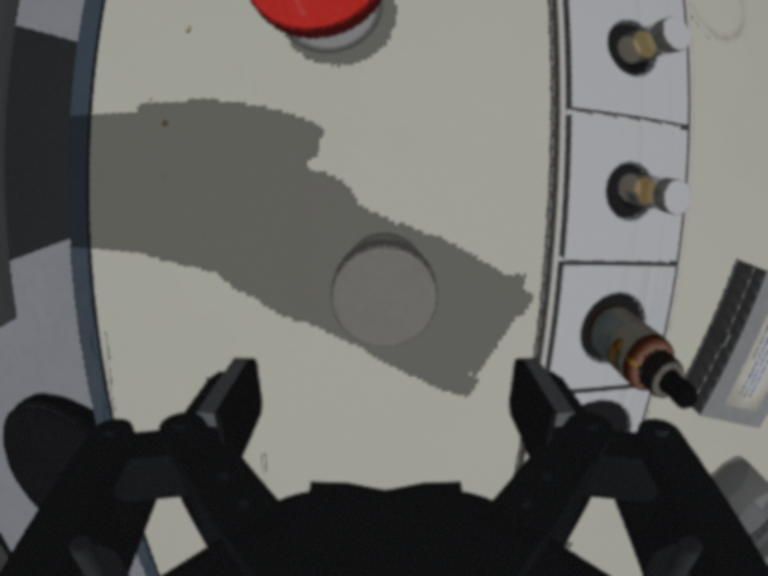

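```bash
python3 -c "
from h import *
c=load('w14')
for u,v in [(385,296),(333,296),(437,296),(385,244),(385,347)]: print(onplane(c,u/1.5,v/1.5,57,True).round(1))
"
```

```text
[481.9 -71.7  57. ]
[456.7 -74.4  57. ]
[507.1 -69.1  57. ]
[479.1 -46.2  57. ]
[484.7 -98.8  57. ]
```

Emit:
{"op": "send_rows", "data": {
  "newtons": 50,
  "jaw": [1,1,1,1,1,1,1,-1,-1,-1,-1,-1],
  "travel": [
    [2,0,12],
    [3.5,0,35],
    [3.5,0,60],
    [3.5,0,80],
    [3.5,0,93],
    [3.5,0,100],
    [3.5,0,102],
    [3.5,0,102],
    [3.5,0,102],
    [3.5,0,102],
    [3.5,0,102],
    [3.5,0,102]
  ],
  "turn": [0,0,0,0,0,0,0,0,0,0,0,0]
}}

```text
time: 20.42
tcp_pos: [481.4, -73.7, 19.6]
ee_rot: [0.001, 0.669, 0.743, 0.001]
ft_force: [0.2, 0.4, 6.8]
finger_gap: 52.3
```

```bash
python3 -c "
from h import *
c=snap('wrist','w15')
cv2.imwrite('pics/w15b.png',cv2.resize(c['img'],(768,576)))
go(644,-182,100,6)
"
```

```text
t 20.47 tcp [481.4 -73.7  19.6] jaw 6.0 gap 52.5 F [-1.3  0.4  6.1] -> travel [-124.8  150.5  -80. ] turn 0.0 dist 211.0 tilt [ 0.002 -0.    -1.   ]
```

View pics/w15b.png

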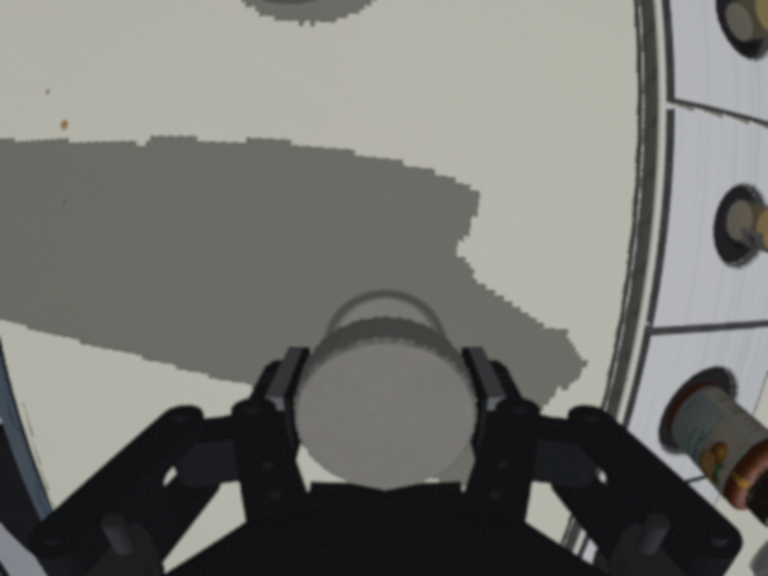

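Emit:
{"op": "send_rows", "data": {
  "jaw": [-1,-1,-1,-1,-1,-1,-1,-1,-1,-1,-1,-1],
  "travel": [
    [0,0,-6],
    [0,0,-20],
    [0,0,-38],
    [-6,2,-55],
    [-22,8,-65],
    [-46,17,-70],
    [-73,28,-70],
    [-97,42,-70],
    [-114,60,-70],
    [-122,82,-70],
    [-125,105,-70],
    [-125,125,-70]
  ],
  "turn": [0,0,0,0,0,0,0,0,0,0,0,0]
}}

```text
time: 21.47
tcp_pos: [619.1, -186.3, 89.0]
ee_rot: [0.001, 0.67, 0.743, -0.0]
ft_force: [0.5, 1.1, -1.9]
finger_gap: 52.1
```

Emit:
{"op": "send_rows", "data": {
  "jaw": [-1,-1,-1,-1,-1,-1],
  "travel": [
    [0,14,0],
    [0,22,0],
    [0,25,0],
    [0,25,0],
    [0,25,0],
    [0,25,0]
  ],
  "turn": [0,0,0,0,0,0]
}}

```text
time: 21.97
tcp_pos: [641.5, -182.6, 88.3]
ee_rot: [-0.001, 0.669, 0.743, -0.0]
ft_force: [-0.0, -0.1, -1.2]
finger_gap: 52.5
```

```bash
python3 -c "
from h import *
c=snap('wrist','w16')
cv2.imwrite('pics/w16b.png',cv2.resize(c['img'],(768,576)))
go(644,-182,30.6,6)
"
```

```text
t 22.02 tcp [ 641.7 -182.6   88.4] jaw 6.0 gap 52.1 F [-0.5  0.6 -1.1] -> travel [ 0.3  2.4 57.8] turn -0.001 dist 58.0 tilt [-0.001 -0.    -1.   ]
```

View pics/w16b.png

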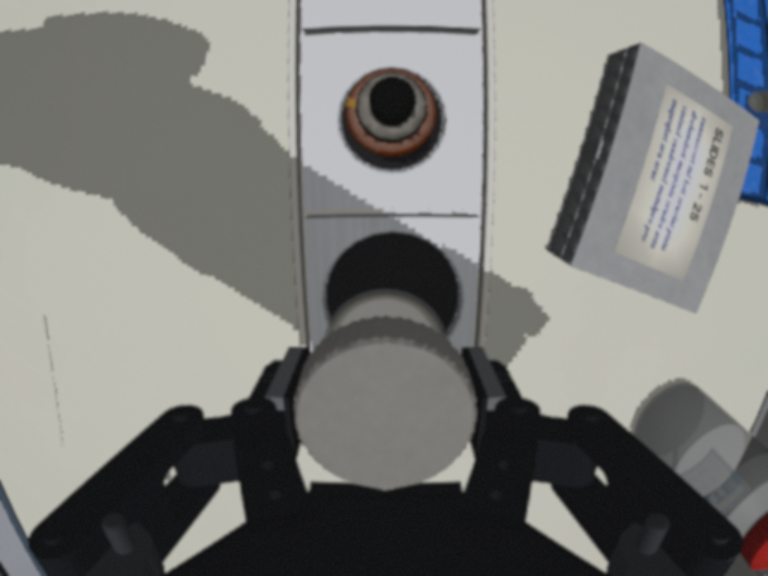

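```bash
python3 -c "
from h import *
c=load('w16')
for u,v in [(326,295),(460,295),(392,233),(392,214)]: print(onplane(c,u/1.5,v/1.5,17,True).round(1))
print(onplane(c,387/1.5,412/1.5,88.4+37.4,True).round(1), onplane(c,387/1.5,290/1.5,88.4-19.6,True).round(1))
"
```

```text
[ 611.5 -182.2   17. ]
[ 679.1 -175.1   17. ]
[ 641.3 -147.3   17. ]
[ 640.3 -138.    17. ]
[ 641.7 -177.5  125.8] [ 640.  -160.2   68.8]
```

Emit:
{"op": "send_rows", "data": {
  "jaw": [-1,-1,-1,-1,-1,-1,-1,-1,-1,-1,-1,-1],
  "travel": [
    [0,1,4],
    [0.3,2,11],
    [0.3,3,21],
    [0.3,3,32],
    [0.3,3,42],
    [0.3,3,49],
    [0.3,3,53],
    [0.3,3,55.5],
    [0.3,3,57],
    [0.3,3,58],
    [0.3,3,58],
    [0.3,3,58]
  ],
  "turn": [0,0,0,0,0,0,0,0,0,0,0,0]
}}

```text
time: 23.02
tcp_pos: [646.3, -181.7, 30.7]
ee_rot: [0.001, 0.669, 0.743, 0.0]
ft_force: [-1.3, -0.1, -2.0]
finger_gap: 52.0
```

```bash
python3 -c "
from h import *
c=snap('wrist','w17')
cv2.imwrite('pics/w17b.png',cv2.resize(c['img'],(768,576)))
go(644,-182,30.6,6)
"
```

```text
t 23.07 tcp [ 646.2 -181.7   30.7] jaw 6.0 gap 52.0 F [ 0.6  0.6 -0.9] -> travel [-0.1 -2.3  0.1] turn 0.0 dist 2.0 tilt [ 0.001 -0.    -1.   ]
```

View pics/w17b.png

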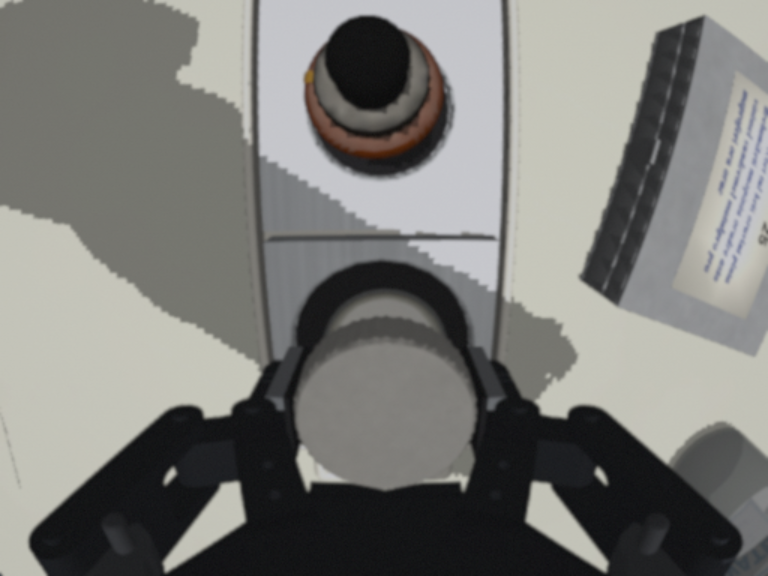

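Emit:
{"op": "send_rows", "data": {
  "jaw": [-1,-1,-1,-1],
  "travel": [
    [0,0,0.7],
    [0,0,1.2],
    [0,0,1.2],
    [0,0,1.2]
  ],
  "turn": [0,0,0,0]
}}

```text
time: 23.4
tcp_pos: [646.3, -181.7, 30.7]
ee_rot: [0.0, 0.669, 0.743, 0.0]
ft_force: [-2.6, 1.3, 7.2]
finger_gap: 52.2
```

```bash
python3 -c "
from h import *
c=load('w17')
for z in (0,30): print([onplane(c,u/1.5,v/1.5,z,True).round(1) for u,v in ((583,278),(617,302),(752,352))])
"
```

```text
[array([ 728.9, -148.7,    0. ]), array([ 749.4, -157.8,    0. ]), array([ 857.1, -178.7,    0. ])]
[array([ 713.2, -141.8,   30. ]), array([ 730.1, -149.3,   30. ]), array([ 819.1, -166.6,   30. ])]
```

Clear of the slide box. I'll release and rise.

Emit:
{"op": "send_rows", "data": {
  "jaw": [0.7,0.7,0.7,0.7,0.7,0.7,0.7,0.7,0.7,0.7,0.7,0.7],
  "travel": [
    [0,0,0],
    [0,0,0],
    [0,0,0],
    [0,0,0],
    [0,0,-10],
    [0,0,-30],
    [0,0,-58],
    [0,0,-90],
    [0,0,-115],
    [0,0,-128],
    [0,0,-130],
    [0,0,-130]
  ],
  "turn": [0,0,0,0,0,0,0,0,0,0,0,0]
}}

```text
time: 24.4
tcp_pos: [646.0, -181.5, 159.6]
ee_rot: [0.0, 0.669, 0.743, 0.0]
ft_force: [0.1, 0.4, -0.8]
finger_gap: 72.7
```

Emit:
{"op": "send_rows", "data": {
  "jaw": [0.7,0.7,0.7,0.7,0.7,0.7,0.7,0.7,0.7,0.7],
  "travel": [
    [0,-10,-10],
    [0,-30,-25],
    [0,-55,-40],
    [0,-82,-50],
    [0,-105,-50],
    [0,-120,-50],
    [0,-128,-50],
    [0,-130,-50],
    [0,-130,-50],
    [0,-130,-50]
  ],
  "turn": [0,0,0,0,0,0,0,0,0,0]
}}

```text
time: 25.23
tcp_pos: [517.3, -194.8, 208.7]
ee_rot: [-0.0, 0.669, 0.743, 0.0]
ft_force: [0.0, 0.5, -0.2]
finger_gap: 72.9
```

```bash
python3 -c "
from h import *
c=snap('wrist','w18'); s=snap('side','s18'); e=snap('scene','e18')
cv2.imwrite('pics/w18b.png',cv2.resize(c['img'],(768,576)))
cv2.imwrite('pics/s18c.png',cv2.resize(s['img'][130:300,150:360],None,fx=3.5,fy=3.5,interpolation=cv2.INTER_CUBIC))
cv2.imwrite('pics/e18c.png',cv2.resize(e['img'][135:260,120:380],None,fx=3,fy=3,interpolation=cv2.INTER_CUBIC))
go(644,-182,30.6,6)
"
```

```text
t 25.38 tcp [ 517.3 -194.9  208.7] jaw 6.1 gap 72.5 F [0.3 0.4 0.1] -> travel [ -0.6 127.3 178.1] turn 0.001 dist 219.0 tilt [-0.  0. -1.]
```

View pics/w18b.png

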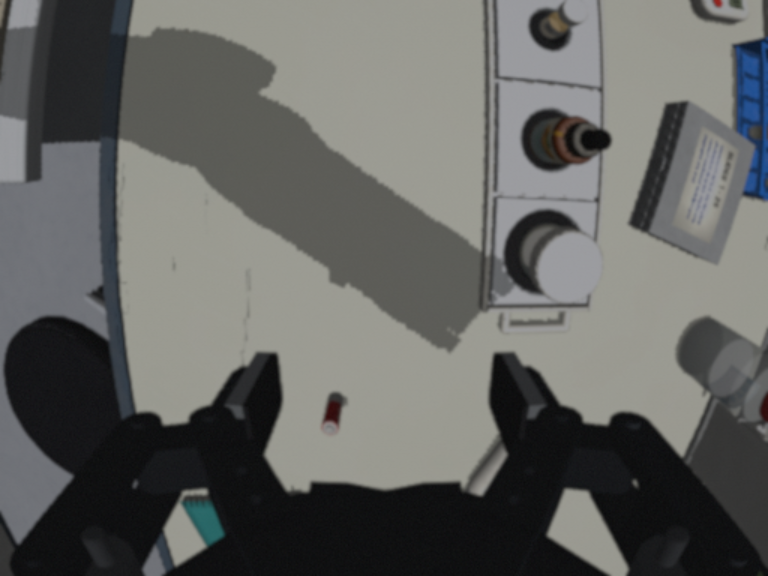

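View pics/s18c.png

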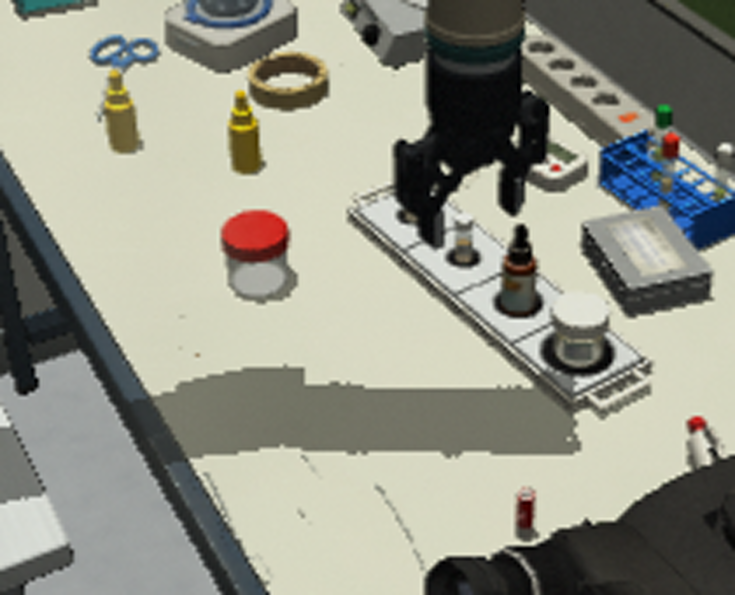

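View pics/e18c.png

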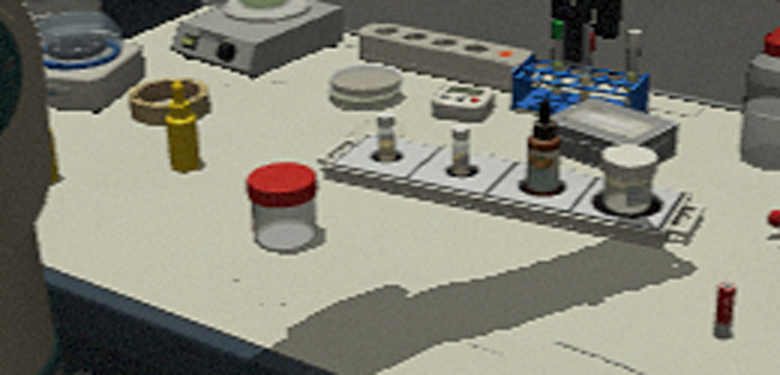

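```bash
python3 -c "
from workcell import sign_off
print(sign_off())"
```

```text
the job is handed in; nothing more can be done
None
```

The sampling kit is packed and the job is handed in. It took about 25 s of the 112 s allowed, and the highest wrist force I read was about 10 N. The two vials stand in the two small recesses, the amber dropper bottle in the medium one and the white-lidded smaller jar in the large one.

**Last checks:** the final side, scene and wrist views show all four standing upright inside their recesses, and nothing tipped on the way. The dropper and jar touched down at tool heights that match the 11 mm recess floor. The red cell, the red-lidded larger jar and both yellow bottles sit at the same pixels as before the job. The gripper is open and clear of everything.

**Disagreements and gaps in the checks:**
- **Dropper position:** the side view placed it about 10 mm short of the close wrist view. I used the wrist view, and the grasp held.
- **Finger gap:** it read 1–2 mm under the given diameters while gripping, and nothing slipped.
- **Jar:** it touched down about 1 mm lower in command than I expected.
- **First move:** it overshot by about 10 mm in free air, so I slowed down before stopping on the later moves.
- **Final side view:** the gripper partly hides the farthest vial in that view, so I confirmed that vial from the scene view only.

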